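Pin down the sample box

ROBOT

A 6-joint arm with a two-finger parallel gripper is mounted at the origin on the work surface. World frame = base frame: x ahead of the robot, y to its left, z up, the work surface at z = 0. Lengths are in m, angles in rad, forces in N, time in s.
With the tool pointing down it reaches from about 0.225 to 0.875 m from the base axis. Payload 3.4 kg.
Tool frame: the origin (TCP) lies on the centre line of the jaws, within the pads' length; the fingertips stand 14 mm ahead of it and the grasp point (between the pads) lies 5 mm behind it; z points along the fingers, y is the line along which they close (so a half turn about z gives the same grasp; the last joint's range is limited). The gripper opens to 85 mm and grips with 20 to 120 N. Pads are 22 mm wide; open, the fingers measure 114 mm over their backs; the gripper's body (76 mm by 85 mm) begins 54 mm behind the grasp point. The pads swing forward as they close: fully open they stand 13 mm farther back than shut.
Start: joints at [-1.378, 0.276, 1.505, -0, 1.361, -0.121], TCP at [0.177, -0.547, 0.245] pointing down, gripper open.
Joint ranges: [-2.89, 2.89], [-0.75, 2.08], [0.22, 2.7], [-1.18, 4.32], [0.11, 2.71], [-2.7, 2.7]. Speed limits (rad/s): [2.57, 2.57, 3.14, 3.14, 3.14, 3.14].

INTERFACE

Orientations are given as a unit quaternion [w, x, y, z].
In Python, from rig import manip, eyes gives the robot as it stands.
- The arm moves only by the shell command python3 -m creep 'ROWS' [FORCE]. ROWS is JSON, a list of rows, each a list of 5 numbers: the opening, from 0 (shut) to 1 (fully open), then the shift along the tool's x, y, z normalised to -1 to 1, where 1 is 0.5 m, then the turn about the tool's z normalised to -1 to 1, where 1 is 360 degrees. In form: [[fingers, dx, dy, dz, spin], ...]. A call has 1 to 10 rows; each row is the pose to reach, as a shift and turn from the pose commanded when the call began, along the tool's axes at that moment, turning the shorter way round; what a row does not reach only later rows make up. A row lasts 1/10 s, in which the tool goes at most 50 mm and 8.59 degrees, less where a joint would pass 70% of its speed; a pose out of reach is approached as far as the arm can. A call with a number of a shift or a turn outside -1 to 1 is refused whole. A call with a gripper value outside its range is refused whole. The fingers move at their own pace and stop on an object; FORCE is the grip in N (left out, the last holds). Time passes only in rows, so rows that repeat a pose let the fingers close. It gives the time, the measured TCP pose, the force, the opening and the grip force at its end, in the units of the state.
- manip.get_state(): the state, without advancing time (a new reading comes with each control period).
- eyes.get_image(name): name is "scene" or "side" or "wrist"; returns a dict with "frame" (400x640x3 uint8, red, green, blue), "fx", "fy", "cx", "cy" (pixels), "R" (3x3) and "t" (3): a world point X has camera coordinates R X + t. Camera axes: x right, y down, z forward; pixel columns grow to the right and rows downward; lengths in m; the calibration is good to about 2 mm. A picture is of the moment at which its call begins. There is no depth.
- manip.sign_off(): hands the job in; it is judged then, once.
Trained networks look in the newest picture that a camera, given by its name, has taken for a name from the list of things; names that differ only in an ending like _2 or _b are one class to them, and where a whole thing is asked for, a point or a joint stands for the part that bears it (a point fixed in the world has none). Each returns a list of dicts, best first, with "confidence" (0 to 1); they miss things now and then, are a little off and sometimes report something else, mostly with a low value. They report only what shows in the picture. A call takes as long as a camera call. They do not tell look-alikes from the thing itself.
- eyes.regions_of(camera, label): "mask" (400x640 bool, what is visible of it) and "bbox" ([left, top, right, bottom] in pixels, round what is visible of it).
- eyes.place_of(camera, label): "centre" ([column, row] in pixels: a listed point, or the origin of a listed thing).
The state is a dict: "clock": time; "qpos": joint angles; "qd": joint speeds; "effort": joint torques, N m; "position": TCP position; "ee_rot": TCP orientation; "contact_force": force on the tool from outside, world axes, zero at the start; "moment": the same for the moment, N m; "width": finger opening in m; "gripper_force": force on a finger pad.
Only numpy, scipy, OpenCV 4.12 (cv2) and the standard library are available. Lean on these libraries where they do the work, as an engineer would, in place of code of your own. Each camera call takes 0.05 s, during which the arm holds its last target. There are 200 camera calls.

TASK

The steel bar over the blue-lidded sample box has to be locked before the courier comes: take the long red-headed pin from the blue rack and push it straight down through the fork and the bar's eye until its head sits flush on the fork, then let go. Leave the two short black-headed pins where they stand in the rack.

Things in the scene. Friction and masses are not known exactly. Their poses are not given: they have to be found in the camera images.
- long_pin: The right pin, upright in one of three holes of a blue rack: red head 30 mm across, 28 mm tall; steel shank 14 mm across, 70 mm long, the last 12 mm tapering to a 6 mm nose; 120 g. Origin: centre of the head's underside (78 mm above the table at first), z along the axis to the head. Lift it 42 mm straight up to leave its hole. Grip only the head: fingertips below its underside would meet the fork.
- bore (a point): Mouth of the 20 mm hole in the fixed white fork, centre, on its top face (50 x 44 mm, 95 mm up, nothing near is higher); z up, x along the steel bar to the sample box. The aligned hole runs straight down 42 mm through fork, bar eye and fork, open below. Two spring balls 37 mm down grip the shank: a dropped pin stops 15 to 25 mm high, and must be pushed (up to 8 N) the rest of the way.
- short_pin_a: A short pin, to be left alone: black head 30 mm across, 28 mm tall, shank 45 mm long. Origin and z as for the long pin; head's underside 53 mm above the table. It stands in another hole of the rack, a blue block 50 mm wide, 180 mm long and 50 mm high with three holes in a row, 58 mm apart.
- short_pin_b: The other short black-headed pin, the same as short_pin_a, in the third hole of the rack.
Things that resemble listed ones, but are neither listed nor needed, are in the scene too. What is shaped like the long_pin but yellow is not meant.

How it is judged:
By the outcome, as a careful person would: the job done as asked, in the order asked, and still so for the second after the job is handed in, with the robot touching nothing.
It also fails if it takes over 42 s, if anything falls off the work surface, if the arm or the gripper's body presses on something with over 40 N, if the wrist force passes 120 N, or if a joint passes its speed limit or range.

## Working session

There is one attempt and no reset: what is moved stays moved. The work goes in short steps, Python scripts to look and compute and a shell command to move; the robot and the scene stay as the last step left them, time stands still between calls to the robot, and variables do not carry over. Pictures are saved under pics/ and viewed, at most 13 in all, crops included, and the job is handed in when it is done.

```bash
mkdir -p pics; cat > h.py <<'E'
import numpy as np, cv2, itertools
from rig import manip, eyes
def tri(obs):
    # obs: list of (im, (u,v)) -> least squares point
    A=[];b=[]
    for im,(u,v) in obs:
        R=np.array(im["R"]);t=np.array(im["t"])
        x=(u-im["cx"])/im["fx"];y=(v-im["cy"])/im["fy"]
        for r in (R[0]-x*R[2],): A.append(r);b.append(x*t[2]-t[0])
        A.append(R[1]-y*R[2]);b.append(y*t[2]-t[1])
    p,res,*_=np.linalg.lstsq(np.array(A),np.array(b),rcond=None)
    return p,np.abs(np.array(A)@p-b).max()
def onplane(im,uv,z):
    R=np.array(im["R"]);t=np.array(im["t"]);c=-R.T@t
    d=R.T@np.array([(uv[0]-im["cx"])/im["fx"],(uv[1]-im["cy"])/im["fy"],1])
    return c+d*(z-c[2])/d[2]
def proj(im,X):
    p=np.array(im["R"])@X+np.array(im["t"]);return np.array([im["fx"]*p[0]/p[2]+im["cx"],im["fy"]*p[1]/p[2]+im["cy"]])
def save(im,n): cv2.imwrite("pics/"+n,cv2.cvtColor(im["frame"],cv2.COLOR_RGB2BGR))
E
python3 - <<'E'
from h import *
s=manip.get_state();print(s)
Z={"long_pin":.078,"short_pin_a":.053,"bore":.095}
for c in("scene","side","wrist"):
    im=eyes.get_image(c);save(im,c+"0.png")
    print(c,im["fx"],(-np.array(im["R"]).T@np.array(im["t"])).round(3))
    for l in Z:
        for d in eyes.place_of(c,l): print(l,np.round(d["centre"],1),round(d["confidence"],2),onplane(im,d["centre"],Z[l]).round(4))
E
```

```text
{'clock': 0.0, 'qpos': array([-1.37799735e+00,  2.76624075e-01,  1.50616369e+00,  4.33254611e-05,
        1.36070036e+00, -1.20997780e-01]), 'qd': array([-0.00088819,  0.00063425,  0.00196675, -0.00259541,  0.00057862,
        0.00069886]), 'effort': array([-7.66378798e-04, -4.16780591e+01, -2.45810312e+01, -9.11572147e-05,
        1.11699250e-02, -9.29043125e-06]), 'position': array([ 0.17739772, -0.54641079,  0.24441094]), 'ee_rot': array([-9.47883761e-04,  9.87716944e-01,  1.56250889e-01, -1.28484692e-05]), 'contact_force': array([-0.73346955,  0.26460996, -0.30879567]), 'moment': array([0.01782439, 0.02111912, 0.01341983]), 'gripper_force': 0.0, 'width': 0.0854817383476168}
scene 482.7063186902071 [ 1.402 -0.139  0.638]
long_pin [441.9 235.8] 0.87 [0.6227 0.2254 0.078 ]
long_pin [449.4 200.8] 0.83 [0.486  0.2922 0.078 ]
long_pin [417.  202.7] 0.79 [0.4875 0.214  0.078 ]
long_pin [438.1 215.9] 0.57 [0.5473 0.2436 0.078 ]
short_pin_a [408.7 229.6] 0.79 [0.5576 0.1768 0.053 ]
short_pin_a [383.6 231.8] 0.71 [0.5607 0.1197 0.053 ]
bore [219.3 213.3] 0.56 [ 0.5197 -0.2289  0.095 ]
side 474.93024373590544 [0.204 0.601 0.712]
long_pin [300.  319.9] 0.98 [0.4571 0.219  0.078 ]
long_pin [262.8 351.6] 0.96 [0.475  0.2963 0.078 ]
long_pin [246.  307.5] 0.82 [0.5462 0.2434 0.078 ]
long_pin [215.4 281.2] 0.73 [0.6254 0.2254 0.078 ]
short_pin_a [279.8 264.7] 0.76 [0.5648 0.1185 0.053 ]
short_pin_a [266.4 291.9] 0.74 [0.5493 0.1839 0.053 ]
bore [377.6 160.8] 0.86 [ 0.5278 -0.2229  0.095 ]
wrist 352.9413970628149 [ 0.242 -0.526  0.374]
```

```bash
python3 -c "
import cv2,numpy as np
a=[cv2.imread('pics/%s0.png'%c) for c in('scene','side')]
a=np.vstack(a);cv2.imwrite('pics/both0.png',cv2.resize(a,(480,600),interpolation=cv2.INTER_AREA))"
```

```text
(no output)
```

View pics/scene0.png

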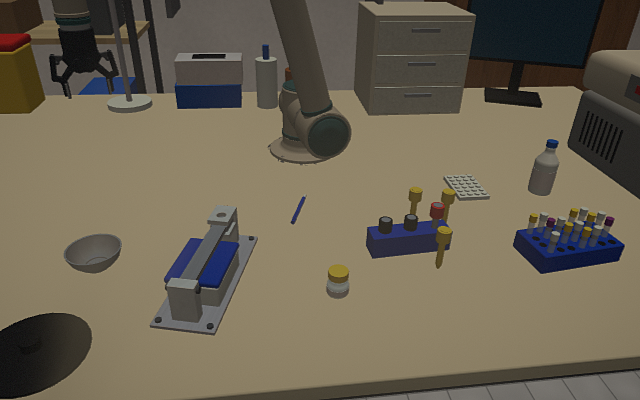

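View pics/side0.png

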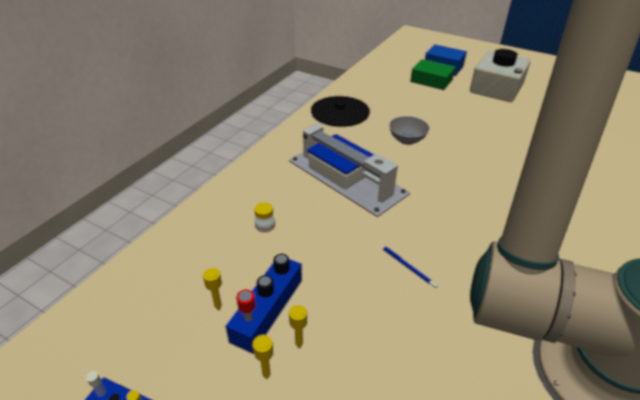

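Scene: red pin at (437,212), flanked by three yellow decoys at (415,195), (448,198) and (443,240). The black pins are at (386,225) and (410,222), and the fork bore is at about (221,213). Side: red pin at (246,300), bore at about (378,161). Next I triangulate the points and work out finger clearance.

```bash
python3 - <<'E'
from h import *
a=eyes.get_image("scene");b=eyes.get_image("side")
for n,p,q in[("red",(438.1,215.9),(246,307.5)),("yA",(441.9,235.8),(215.4,281.2)),("yB",(449.4,200.8),(262.8,351.6)),("yC",(417,202.7),(300,319.9)),("yC alt",(417,202.7),(262.8,351.6)),
 ("s1",(408.7,229.6),(266.4,291.9)),("s2",(383.6,231.8),(279.8,264.7)),("bore",(219.3,213.3),(377.6,160.8))]:
    print(n,*[np.round(x,4) for x in tri([(a,p),(b,q)])])
# colour blob centroids of heads
for im,nm in((a,"scene"),(b,"side")):
    hsv=cv2.cvtColor(im["frame"],cv2.COLOR_RGB2HSV)
    m=((hsv[...,0]<6)|(hsv[...,0]>172))&(hsv[...,1]>120)&(hsv[...,2]>60)
    n,l,st,ce=cv2.connectedComponentsWithStats(m.astype(np.uint8))
    print(nm,[(st[i].tolist(),ce[i].round(1).tolist()) for i in range(1,n) if st[i][4]>40])
    fx=[im["frame"][y0:y1,x0:x1] for x0,x1,y0,y1 in ([(140,270,195,335)] if nm=="scene" else [(280,420,110,225)])][0]
    fx=cv2.cvtColor(fx,cv2.COLOR_RGB2BGR);cv2.imwrite("pics/fork_"+nm+".png",cv2.resize(fx,None,fx=4,fy=4,interpolation=cv2.INTER_CUBIC))
    print(proj(im,np.array([.524,-.226,.095])))
E
```

```text
red [0.5465 0.2435 0.0777] 0.0003
yA [0.6245 0.2253 0.079 ] 0.0006
yB [0.4775 0.295  0.0734] 0.001
yC [0.4638 0.2176 0.0668] 0.0049
yC alt [0.4726 0.2538 0.052 ] 0.0309
s1 [0.5514 0.18   0.0482] 0.0008
s2 [0.5637 0.1192 0.0548] 0.0004
bore [ 0.5271 -0.2261  0.0965] 0.0026
scene [([0, 33, 30, 17, 338], [11.3, 39.7]), ([430, 202, 15, 17, 131], [436.6, 210.4])]
[220.58856601 214.3170331 ]
side [([237, 290, 17, 24, 221], [245.7, 303.1])]
[379.7192388  160.62380859]
```

View pics/fork_side.png

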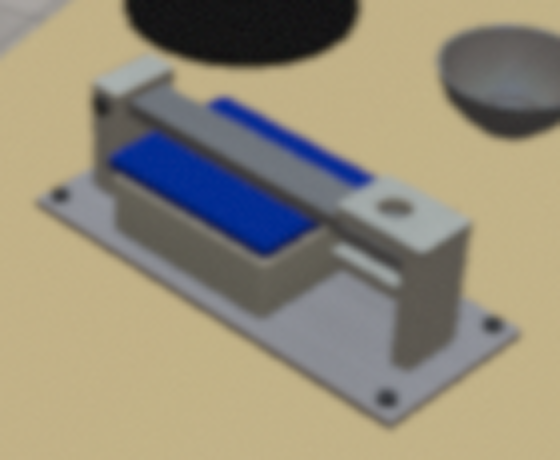

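Side crop: the bore shows at crop (397,207), which is side pixel (379,162), so about (0.524,-0.226). On the way to the rack I'll stop over the fork for a wrist measurement.

```bash
python3 -m creep '[[1,0.76,-0.39,0,0],[1,0.76,-0.39,0,0],[1,0.76,-0.39,0,0],[1,0.76,-0.39,0,0],[1,0.76,-0.39,0,0],[1,0.76,-0.39,0,0],[1,0.76,-0.39,0,0],[1,0.76,-0.39,0,0],[1,0.76,-0.39,0,0],[1,0.76,-0.39,0,0]]'
python3 - <<'E'
from h import *
im=eyes.get_image("wrist");save(im,"w1.png")
d=eyes.place_of("wrist","bore");print([(x["centre"],x["confidence"],onplane(im,x["centre"],.095)) for x in d])
print(proj(im,np.array([.524,-.226,.095])), manip.get_state()["position"],manip.get_state()["ee_rot"])
E
```

```text
clock: 1.7
position: [0.4811, -0.2414, 0.2453]
ee_rot: [-0.0, 0.987, 0.159, 0.001]
contact_force: [-0.1, -1.1, 1.5]
width: 0.0857
gripper_force: 0.0
[([316.8, 129.0], 0.6, array([ 0.52297269, -0.22269818,  0.095     ]))]
[321.23631059 129.07238731] [ 0.47882258 -0.24385454  0.24523259] [ 2.40394053e-04  9.87573785e-01  1.57155410e-01 -3.71053078e-04]
```

View pics/w1.png

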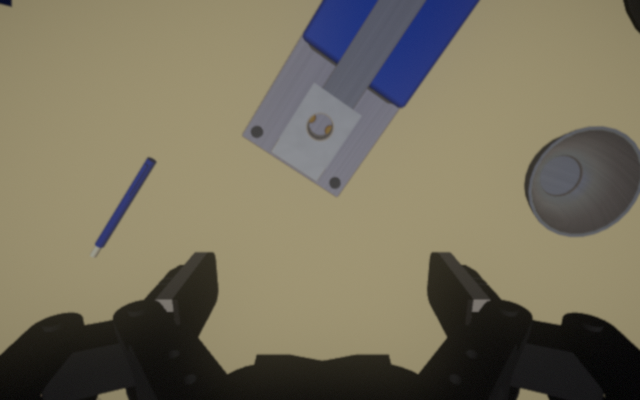

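Wrist view: the hole mouth is at about (320,126), with the spring balls visible inside it. The fork top corners are near (315,84), (361,117), (319,182) and (272,152). Next I measure the mouth precisely.

```bash
python3 - <<'E'
from h import *
for k in range(2):
    for c,(u,v),s in(("wrist",(320,126),30),("side",(379.5,161.5),12),("scene",(221,214),12)):
        im=eyes.get_image(c);u0,v0=int(u-s),int(v-s)
        g=cv2.cvtColor(im["frame"],cv2.COLOR_RGB2GRAY)[v0:v0+2*s,u0:u0+2*s]
        if k==0: cv2.imwrite(f"pics/h_{c}.png",cv2.resize(g,(300,300),interpolation=cv2.INTER_NEAREST))
        d=eyes.place_of(c,"bore");p=d[0]["centre"] if d else None
        print(c,p,None if p is None else onplane(im,p,.095).round(4),proj(im,np.array([.524,-.226,.095])).round(1), (u0,v0))
print(manip.get_state()["position"],manip.get_state()["ee_rot"])
a=np.hstack([cv2.imread(f"pics/h_{c}.png") for c in("wrist","side")]);cv2.imwrite("pics/h.png",a)
E
```

```text
wrist [314.1, 122.9] [ 0.5243 -0.2221  0.095 ] [318.8 124.8] (290, 96)
side [375.7, 163.2] [ 0.5275 -0.2123  0.095 ] [379.7 160.6] (367, 149)
scene [218.8, 210.4] [ 0.5078 -0.2305  0.095 ] [220.6 214.3] (209, 202)
wrist [313.7, 121.9] [ 0.5243 -0.2229  0.095 ] [317.4 123.5] (290, 96)
side [376.7, 163.8] [ 0.5246 -0.2114  0.095 ] [379.7 160.6] (367, 149)
scene [220.3, 212.8] [ 0.5179 -0.2269  0.095 ] [220.6 214.3] (209, 202)
[ 0.47859709 -0.24439301  0.24533062] [5.91966352e-05 9.87748855e-01 1.56051900e-01 5.19726829e-06]
```

View pics/h.png

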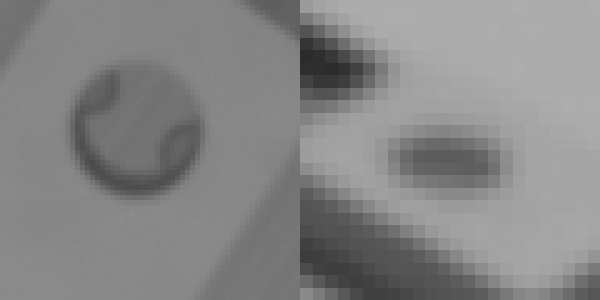

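```bash
cat >> h.py <<'E'
def hole(im,near,s=30):
    u0,v0=int(near[0]-s),int(near[1]-s)
    g=cv2.cvtColor(im["frame"],cv2.COLOR_RGB2GRAY)[v0:v0+2*s,u0:u0+2*s]
    g=cv2.resize(g,None,fx=4,fy=4,interpolation=cv2.INTER_CUBIC)
    c=cv2.HoughCircles(g,cv2.HOUGH_GRADIENT,1.5,200,param1=60,param2=15,minRadius=35,maxRadius=70)
    return None if c is None else (c[0,0,:2]/4+[u0-.375,v0-.375], c[0,0,2]/4)
E
python3 - <<'E'
from h import *
for k in range(4):
    im=eyes.get_image("wrist");r=hole(im,(317,121));s=manip.get_state()
    print(r,None if r is None else onplane(im,r[0],.095).round(4),s["position"].round(4))
im=eyes.get_image("side");print(onplane(im,(378.4,161.3),.095))
im=eyes.get_image("scene");print(onplane(im,(221,213),.095))
E
```

```text
(array([316.0625, 120.8125]), np.float32(12.95)) [ 0.5261 -0.2237  0.095 ] [ 0.4787 -0.2443  0.2453]
(array([316.4375, 121.5625]), np.float32(12.875)) [ 0.5257 -0.224   0.095 ] [ 0.4787 -0.2442  0.2453]
(array([316.4375, 121.5625]), np.float32(12.5375)) [ 0.5258 -0.2239  0.095 ] [ 0.4787 -0.2442  0.2453]
(array([316.4375, 121.5625]), np.float32(12.8375)) [ 0.5258 -0.2239  0.095 ] [ 0.4788 -0.2442  0.2453]
[ 0.52543982 -0.22209222  0.095     ]
[ 0.51880684 -0.22540279  0.095     ]
```

```bash
python3 -m creep '[[0.7,0.5,-0.81,0,-0.23],[0.7,0.5,-0.81,0,-0.23],[0.7,0.5,-0.81,0,-0.23],[0.7,0.5,-0.81,0,-0.23],[0.7,0.5,-0.81,0,-0.23],[0.7,0.5,-0.81,0,-0.23],[0.7,0.5,-0.81,0,-0.23],[0.7,0.5,-0.81,0,-0.23],[0.7,0.5,-0.81,0,-0.23],[0.7,0.5,-0.81,0,-0.23]]'
python3 -m creep '[[0.7,0,0,0,-0.137],[0.7,0,0,0,-0.137],[0.7,0,0,0,-0.137],[0.7,0,0,0,-0.137],[0.7,0,0,0,-0.137],[0.7,0,0,0,-0.137],[0.7,0,0,0,-0.137],[0.7,0,0,0,-0.137],[0.7,0,0,0,-0.137]]'
python3 - <<'E'
from h import *
im=eyes.get_image("wrist")
for k in range(3): im=eyes.get_image("wrist")
save(im,"w2.png")
hsv=cv2.cvtColor(im["frame"],cv2.COLOR_RGB2HSV)
m=((hsv[...,0]<8)|(hsv[...,0]>172))&(hsv[...,1]>120)&(hsv[...,2]>60)
n,l,st,ce=cv2.connectedComponentsWithStats(m.astype(np.uint8))
print([(st[i].tolist(),ce[i].round(1).tolist()) for i in range(1,n) if st[i][4]>40])
for d in eyes.place_of("wrist","long_pin"): print(d,onplane(im,d["centre"],.078))
print(proj(im,np.array([.5465,.2435,.106])))
s=manip.get_state();print(s["position"],s["ee_rot"],s["qpos"])
E
```

```text
clock: 3.7
position: [0.5919, 0.2225, 0.245]
ee_rot: [-0.0, 0.635, 0.773, 0.001]
contact_force: [-0.9, -0.3, 0.0]
width: 0.0602
gripper_force: 0.0
clock: 4.6
position: [0.5915, 0.2183, 0.2452]
ee_rot: [-0.0, 0.259, 0.966, -0.0]
contact_force: [-0.0, 0.6, 0.5]
width: 0.06
gripper_force: 0.0
[([299, 106, 38, 39, 561], [317.8, 124.2])]
{'centre': [238.6, 36.8], 'confidence': 0.91} [0.46014891 0.21951192 0.078     ]
{'centre': [329.5, 5.4], 'confidence': 0.86} [0.47627888 0.29124434 0.078     ]
{'centre': [350.2, 212.3], 'confidence': 0.71} [0.62821166 0.22562854 0.078     ]
{'centre': [321.9, 123.8], 'confidence': 0.7} [0.54952852 0.24229203 0.078     ]
[321.20141527 121.86104696]
[0.59150017 0.21818657 0.24526367] [ 6.02023248e-06  2.58212750e-01  9.66088077e-01 -5.74748684e-05] [ 2.43142864e-01  3.59817312e-01  1.38008755e+00 -1.07996949e-04
  1.40173280e+00 -8.05291772e-01]
```

View pics/w2.png

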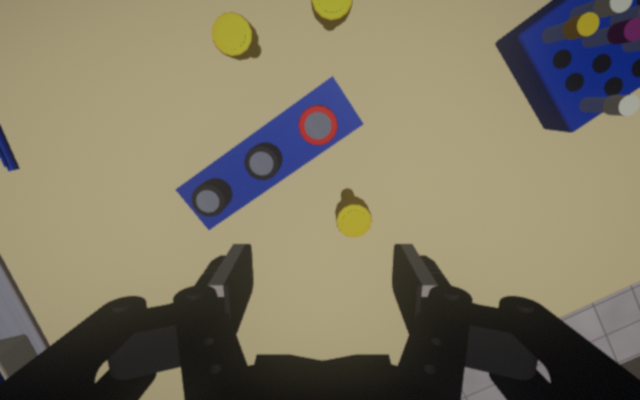

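Wrist view: red head top at about (318,125), black heads at (263,160) and (208,200), and yellow decoys at (232,35), (331,3) and (353,220). The jaw line, horizontal in the image, is clear on both sides of the red head.

```bash
python3 - <<'E'
from h import *
from scipy.spatial.transform import Rotation as Ro
im=eyes.get_image("wrist")
hsv=cv2.cvtColor(im["frame"],cv2.COLOR_RGB2HSV)
m=(((hsv[...,0]<8)|(hsv[...,0]>172))&(hsv[...,1]>120)&(hsv[...,2]>60)).astype(np.uint8)
m[:,:280]=0;m[:,360:]=0
h=cv2.convexHull(cv2.findNonZero(m));mm=cv2.moments(h);c=np.array([mm["m10"],mm["m01"]])/mm["m00"]
p=onplane(im,c,.103);print(c,p,onplane(im,(318,125),.106))
s=manip.get_state();q=s["ee_rot"];R=Ro.from_quat(q[[1,2,3,0]]).as_matrix()
for t in (p,onplane(im,(318,125),.106)):
    d=R.T@(np.array([t[0],t[1],.098])-s["position"]);print(d,d/.5)
print(R.T@(np.array([.5465,.2435,.098])-s["position"]))
E
```

```text
[317.64755556 124.76118519] [0.54716172 0.23998797 0.103     ] [0.54728986 0.2402642  0.106     ]
[ 0.0493281  -0.00324494  0.14724999] [ 0.09865621 -0.00648988  0.29449998]
[ 0.04935484 -0.00294161  0.14724997] [ 0.09870968 -0.00588322  0.29449994]
[ 0.0516535  -0.00053113  0.14724965]
```

```bash
python3 -m creep '[[0.7,0.1,-0.005,0,0],[0.7,0.1,-0.005,0.06,0],[0.7,0.1,-0.005,0.12,0],[0.7,0.1,-0.005,0.18,0],[0.7,0.1,-0.005,0.22,0],[0.7,0.1,-0.005,0.25,0],[0.7,0.1,-0.005,0.27,0],[0.7,0.1,-0.005,0.285,0],[0.7,0.1,-0.005,0.294,0],[0.7,0.1,-0.005,0.294,0]]'
python3 - <<'E'
from h import *
im=eyes.get_image("wrist");save(im,"w3.png");s=manip.get_state();print(s["position"],s["contact_force"])
E
```

```text
clock: 5.9
position: [0.547, 0.2409, 0.0981]
ee_rot: [-0.0, 0.258, 0.966, -0.0]
contact_force: [-0.6, 0.7, 0.5]
width: 0.0601
gripper_force: 0.0
[0.54722976 0.2409979  0.09858508] [-0.14528331 -0.03361067 -0.55781853]
```

View pics/w3.png

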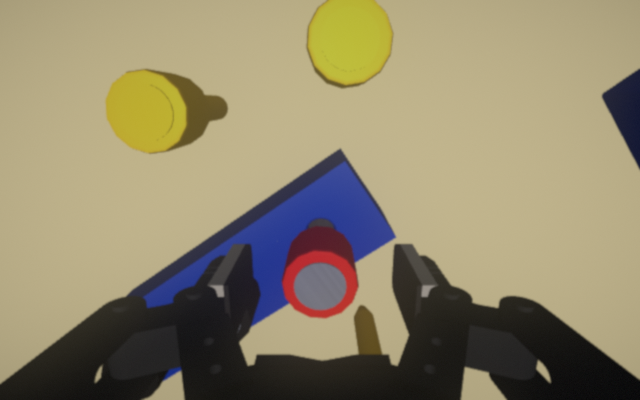

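The red head sits between the pads: top centre at (320,285), pads at columns 240 and 405. Closing now.

```bash
python3 -m creep '[[0.2,0,0,0,0],[0.2,0,0,0,0],[0.2,0,0,0,0],[0.2,0,0,0,0],[0.2,0,0,0,0],[0.2,0,0,0,0],[0.2,0,0,0,0],[0.2,0,0,0,0]]' 60
python3 - <<'E'
from h import *
im=eyes.get_image("wrist");s=manip.get_state();print(s["position"],s["contact_force"],s["width"],s["gripper_force"])
E
```

```text
clock: 6.75
position: [0.5474, 0.2409, 0.0991]
ee_rot: [0.001, 0.258, 0.966, 0.0]
contact_force: [-1.1, -0.7, 6.1]
width: 0.0278
gripper_force: 59.0
[0.54733675 0.24092996 0.0990647 ] [-1.5470328  -1.09252032  5.51910928] 0.028123113402727357 58.97173762321472
```

```bash
python3 -m creep '[[0.2,0,0,-0.03,0],[0.2,0,0,-0.07,0],[0.2,0,0,-0.11,0],[0.2,0,0,-0.15,0],[0.2,0,0,-0.2,0],[0.2,0,0,-0.25,0],[0.2,0,0,-0.29,0],[0.2,0,0,-0.29,0],[0.2,0,0,-0.29,0]]'
python3 - <<'E'
from h import *
from scipy.spatial.transform import Rotation as Ro
for c in("scene","side","wrist"):
    im=eyes.get_image(c);save(im,c+"4.png")
    for d in eyes.place_of(c,"long_pin"): print(c,np.round(d["centre"],1),round(d["confidence"],2))
s=manip.get_state();q=s["ee_rot"];R=Ro.from_quat(q[[1,2,3,0]]).as_matrix()
print(s["position"],s["contact_force"],s["width"],s["gripper_force"]);print(R.T@(np.array([.5257,-.2237,.2])-s["position"])/.5)
a=cv2.imread("pics/wrist4.png");b=cv2.imread("pics/side4.png")[120:400,100:460];c=cv2.imread("pics/scene4.png")[80:280,300:560]
r=lambda x,h:cv2.resize(x,(x.shape[1]*h//x.shape[0],h))
cv2.imwrite("pics/v4.png",np.hstack([r(b,300),r(c,300)]))
E
```

```text
clock: 7.7
position: [0.5466, 0.2409, 0.2424]
ee_rot: [-0.0, 0.258, 0.966, -0.0]
contact_force: [0.5, -0.8, -0.3]
width: 0.028
gripper_force: 59.4
scene [445.3 154.4] 0.88
scene [414.4 202.5] 0.7
scene [443.5 236.8] 0.61
side [212.8 284.2] 0.86
side [239.4 244.7] 0.73
side [297.3 322.7] 0.66
side [263.3 352.4] 0.6
wrist [321.  250.7] 0.97
wrist [335.2  75.9] 0.95
[0.54647087 0.24083694 0.24203219] [ 0.53780171  0.502314   -0.07944309] 0.027801071534926357 59.44492042064667
[-0.42727716 -0.82596097  0.0848145 ]
```

View pics/v4.png

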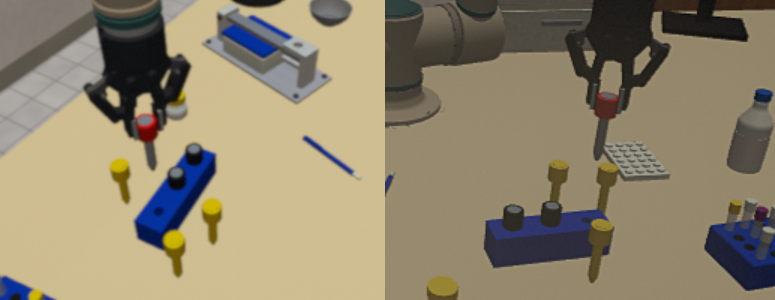

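Pin held and upright. The empty rack hole shows and the black pins are undisturbed. Moving over the bore.

```bash
python3 -m creep '[[0.2,-0.427,-0.826,0,0],[0.2,-0.427,-0.826,0,0],[0.2,-0.427,-0.826,0,0],[0.2,-0.427,-0.826,0,0],[0.2,-0.427,-0.826,0,0],[0.2,-0.427,-0.826,0,0],[0.2,-0.427,-0.826,0,0],[0.2,-0.427,-0.826,0,0],[0.2,-0.427,-0.826,0,0],[0.2,-0.427,-0.826,0,0]]'
python3 -m creep '[[0.2,0,0,0.05,0],[0.2,0,0,0.05,0],[0.2,0,0,0.05,0],[0.2,0,0,0.05,0]]'
python3 - <<'E'
from h import *
I={}
for c in("scene","side","wrist"):
    im=eyes.get_image(c);save(im,c+"5.png");I[c]=im
    for d in eyes.place_of(c,"long_pin"): print(c,np.round(d["centre"],1),round(d["confidence"],2))
    for d in eyes.place_of(c,"bore"): print(c,"bore",np.round(d["centre"],1),round(d["confidence"],2))
s=manip.get_state();p=s["position"];print(p,s["contact_force"],s["width"])
for c in I:
    z=p[2]-.02
    print(c,"axis proj head-under, nose, bore:",[proj(I[c],np.array([*xy,zz])).round(1).tolist() for xy,zz in((p[:2],z),(p[:2],z-.07),((.5257,-.2237),.095))])
r=lambda x:cv2.resize(x,(390,390),interpolation=cv2.INTER_CUBIC)
b=cv2.imread("pics/side5.png")[90:220,310:440];c=cv2.imread("pics/scene5.png")[110:240,155:285]
cv2.imwrite("pics/v5.png",np.hstack([r(b),r(c)]))
E
```

```text
clock: 9.0
position: [0.5257, -0.2286, 0.2427]
ee_rot: [0.0, 0.26, 0.966, -0.001]
contact_force: [-0.3, 1.6, -2.0]
width: 0.028
gripper_force: 59.7
clock: 9.4
position: [0.5267, -0.2229, 0.2191]
ee_rot: [0.001, 0.257, 0.966, -0.0]
contact_force: [0.2, -0.1, -0.3]
width: 0.028
gripper_force: 59.7
scene [440.8 237.2] 0.96
scene [216.6 173.5] 0.9
scene [413.7 199.6] 0.72
scene [447.3 200.2] 0.58
scene bore [220.6 214.2] 0.86
side [212.5 283. ] 0.94
side [262.3 354.7] 0.73
side [383.4 121.7] 0.63
side [299.5 321.5] 0.6
side bore [378.3 162.9] 0.85
wrist [320.8 254.2] 0.87
wrist bore [320.2 195.8] 0.83
[ 0.52619568 -0.22340548  0.21851174] [-0.22514209 -0.1741323  -0.77242466] 0.028111244543269104
scene axis proj head-under, nose, bore: [[217.5, 170.7], [220.5, 201.0], [221.7, 214.7]]
side axis proj head-under, nose, bore: [[382.7, 120.5], [379.7, 148.4], [378.6, 160.9]]
wrist axis proj head-under, nose, bore: [[321.1, 252.3], [321.5, 207.3], [321.0, 193.6]]
```

View pics/v5.png

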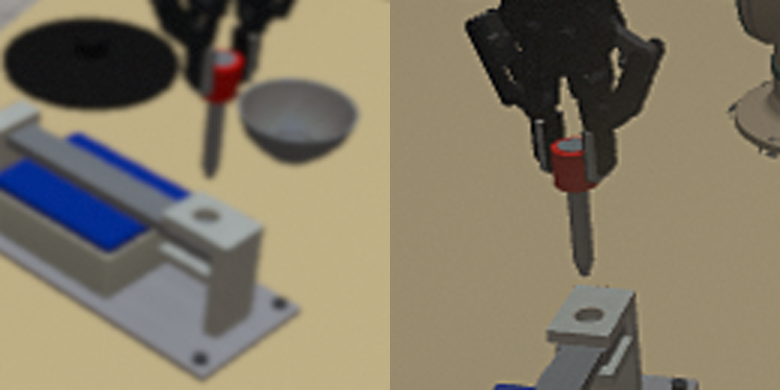

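Both views agree. Side has the nose at (380,149) above the bore at (379,162); scene has the nose at (220,202) above the bore at (221,215). Both match the axis projection to about 1 mm, so I descend in stages.

```bash
python3 -m creep '[[0.2,0,0,0.02,0],[0.2,0,0,0.04,0],[0.2,0,0,0.055,0],[0.2,0,0,0.07,0],[0.2,0,0,0.08,0],[0.2,0,0,0.09,0],[0.2,0,0,0.1,0],[0.2,0,0,0.11,0],[0.2,0,0,0.12,0],[0.2,0,0,0.12,0]]'
python3 -m creep '[[0.2,0,0,0.006,0],[0.2,0,0,0.012,0],[0.2,0,0,0.018,0],[0.2,0,0,0.024,0],[0.2,0,0,0.03,0],[0.2,0,0,0.03,0]]'
```

```text
clock: 10.85
position: [0.5257, -0.2233, 0.1575]
ee_rot: [-0.001, 0.258, 0.966, 0.0]
contact_force: [-0.3, -0.1, -1.4]
width: 0.0283
gripper_force: 59.7
clock: 11.45
position: [0.5259, -0.2233, 0.1428]
ee_rot: [-0.0, 0.258, 0.966, 0.0]
contact_force: [-0.4, -0.3, -0.7]
width: 0.0279
gripper_force: 59.7
```

Entered with no side load. Next is the detent: about 27 mm left to flush.

```bash
python3 -m creep '[[0.2,0,0,0.008,0],[0.2,0,0,0.016,0],[0.2,0,0,0.022,0],[0.2,0,0,0.028,0],[0.2,0,0,0.034,0],[0.2,0,0,0.04,0],[0.2,0,0,0.044,0],[0.2,0,0,0.044,0]]'
python3 -m creep '[[0.2,0,0,0.003,0],[0.2,0,0,0.006,0],[0.2,0,0,0.006,0]]'
```

```text
clock: 12.25
position: [0.5263, -0.2235, 0.1205]
ee_rot: [0.0, 0.258, 0.966, 0.0]
contact_force: [3.2, -1.1, -3.3]
width: 0.0277
gripper_force: 59.6
clock: 12.55
position: [0.5257, -0.2233, 0.1178]
ee_rot: [-0.001, 0.258, 0.966, 0.0]
contact_force: [3.2, 0.2, -1.4]
width: 0.0281
gripper_force: 59.8
```

```bash
python3 -m creep '[[0.2,0,0,0.002,0],[0.2,0,0,0.004,0],[0.2,0,0,0.004,0]]'
python3 -m creep '[[0.2,0,0,0.002,0],[0.2,0,0,0.004,0],[0.2,0,0,0.004,0]]'
```

```text
clock: 12.85
position: [0.5258, -0.2235, 0.1164]
ee_rot: [-0.0, 0.258, 0.966, -0.0]
contact_force: [1.7, -0.9, 2.9]
width: 0.0281
gripper_force: 60.2
clock: 13.15
position: [0.5259, -0.2235, 0.1163]
ee_rot: [0.0, 0.258, 0.966, -0.0]
contact_force: [-2.2, 0.2, 12.8]
width: 0.028
gripper_force: 61.3
```

The arm stopped at the expected height with 13 N of push, above the 8 N detent. One more small push, then open and back off straight up.

```bash
python3 -m creep '[[0.2,0,0,0.002,0],[0.2,0,0,0.002,0],[0.2,0,0,0.002,0]]'
python3 -m creep '[[0.6,0,0,-0.006,0],[0.6,0,0,-0.006,0],[0.6,0,0,-0.006,0],[0.6,0,0,-0.006,0],[0.6,0,0,-0.006,0]]'
python3 - <<'E'
from h import *
for c in("scene","side"):
    im=eyes.get_image(c);save(im,c+"6.png")
print(manip.get_state()["contact_force"])
r=lambda x:cv2.resize(x,(390,390),interpolation=cv2.INTER_CUBIC)
b=cv2.imread("pics/side6.png")[120:210,330:420];c=cv2.imread("pics/scene6.png")[170:260,175:265]
cv2.imwrite("pics/v6.png",np.hstack([r(b),r(c)]))
E
```

```text
clock: 13.45
position: [0.5259, -0.2235, 0.1162]
ee_rot: [0.001, 0.258, 0.966, -0.0]
contact_force: [-2.4, 0.4, 17.2]
width: 0.028
gripper_force: 61.8
clock: 13.95
position: [0.5257, -0.2233, 0.1157]
ee_rot: [-0.001, 0.258, 0.966, 0.0]
contact_force: [0.4, -0.5, -0.4]
width: 0.0512
gripper_force: 0.0
[-0.41872094 -0.15551861 -1.01491212]
```

View pics/v6.png

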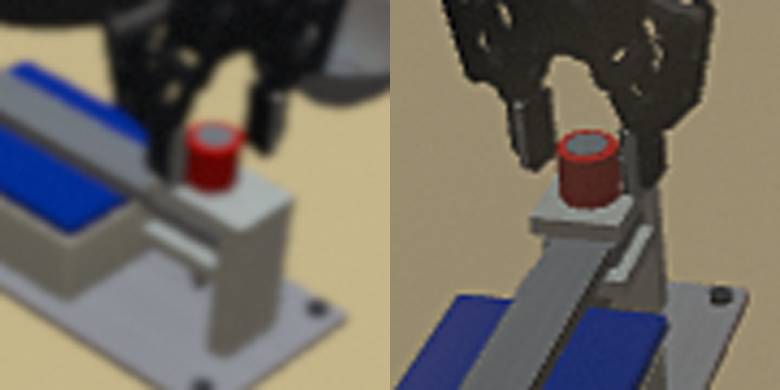

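The red head sits flush on the fork (side crop (213,160), scene crop (588,165)), and the nose shows below the lower prong. Retreating straight up.

```bash
python3 -m creep '[[0.7,0,0,-0.02,0],[0.7,0,0,-0.05,0],[0.7,0,0,-0.1,0],[0.7,0,0,-0.16,0],[0.7,0,0,-0.22,0],[0.7,0,0,-0.28,0],[0.7,0,0,-0.28,0],[0.7,0,0,-0.28,0]]'
python3 - <<'E'
from h import *
for c in("scene","side"):
    im=eyes.get_image(c);save(im,c+"7.png")
b=cv2.imread("pics/side7.png")[100:380,190:430];c=cv2.imread("pics/scene7.png")[170:280,165:475]
cv2.imwrite("pics/v7.png",np.hstack([cv2.resize(b,(300,350)),cv2.resize(c,(500,177)) if 0 else cv2.copyMakeBorder(cv2.resize(c,(500,177)),0,173,0,0,0)]))
s=manip.get_state();print(s["position"],s["contact_force"])
E
```

```text
clock: 14.85
position: [0.5263, -0.2236, 0.2575]
ee_rot: [0.001, 0.258, 0.966, -0.0]
contact_force: [-0.7, 0.6, -0.2]
width: 0.0599
gripper_force: 0.0
[ 0.52547801 -0.2231018   0.25549099] [-0.40508013 -0.87117745 -0.45253905]
```

View pics/v7.png

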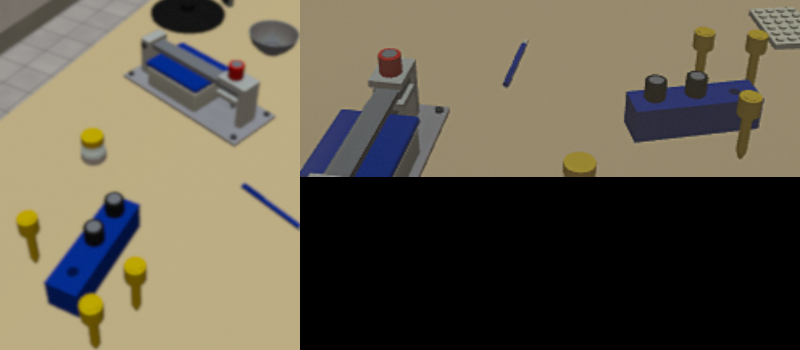

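The pin is seated, the black pins are still in the rack, and the robot is clear.

```bash
python3 -c "
from rig import manip
print(manip.sign_off())"
```

```text
the job is handed in; nothing more can be done
None
```

The long red-headed pin is pushed down flush on the fork through the bar's eye and released, both black-headed pins are still in the rack, and the job was handed in at about 15 s with the arm clear.

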